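# Fit a hook carrier into the counter rail

## Task

Put the loose grey hook carrier onto the aluminium rail of the plywood stand: bring its head to the rail's open end, feed it into the channel there and slide it gently along until you feel it firmly home against the stop inside, with the stop's sprung pin pushed fully in (a press of about 8 N for half a second). Then let go and leave it hanging upright there, holding the pin in; never force it or ram the stop, and leave the beaker, the dish and the travel mug alone.

Things in the scene. Friction and masses are not known exactly. Their poses are not given: they have to be found in the camera images.
- hanger_grip (a point): Centre of the carrier's grip tab, 130 mm above its underside. The tab is 18 mm (x) by 14 mm (y) and spans 98 to 152 mm above the underside. Axes are the carrier's own: x the way it slides into the rail, y from the tab towards the head, z up. Grip it from above, jaws closing along x or y, at or above this point so that the fingertips clear the rail's top.
- hanger_head (a point): Centre of the carrier's head: an upright plate with round ends, 36 mm long (x), 24 mm tall (z), 8 mm thick (y), on a neck 22 mm long (x), 8 mm tall and 14 mm long in y that joins it to the spine. It lies 22 mm to +y and 55 mm below hanger_grip. Axes as there.
- hanger: The hook carrier: loose rigid grey plastic piece, 152 mm tall, 0.08 to 0.17 kg, standing upright on its flat-bottomed hook. Origin on its underside below the tab; axes as hanger_grip. Spine plate 30 (x) by 8 (y) mm; hook foot 40 mm wide (x), reaching 34 mm to -y and 16 mm to +y. Once let go in the rail it sags a few degrees.
- rail_mouth (a point): Centre of the rail's open end, 125 mm above the counter. Axes: x level, into the rail and along it; -y the slot side (away from the robot); z up. The mouth is flared: walls spread 3 to 4 mm over the 9 mm before this point. The head goes in here only, its centre on this x line and the carrier's axes parallel to these.
- rail: The fixed rail: straight aluminium C-channel, 200 mm long, on a plywood stand (138 mm tall, on its +y side). Inside 27 mm tall, 11 mm deep: 1.5 mm play round the head; slot 12 mm tall, walls and lips 4 mm, top 17.5 mm above rail_mouth. Origin on the counter under rail_mouth. It is rigid: over 20 N in all on rail, strip and stop is forcing it.
- brake (a joint): Travel in m of the sprung steel brake strip on the channel's back wall (0 = out, grows as the head pushes it back). From about 27 mm inside the mouth it presses the head towards the slot with about 3 N, so that sliding meets 1 to 5 N of drag and the carrier stays where it is left.
- pin (a joint): Travel in m of the short sprung steel pin (6 mm thick) in the face of the end stop, a steel block fixed inside the channel: 0 = out 5 mm towards the mouth, 0.005 = pushed in flush. Under 1 N pushes it in; then the head's round end meets the rigid block. The block's face is 105 to 160 mm inside the mouth, set anew each time and not measured: find it by feel.
- beaker: Bystander: open pale cup, 60 mm across, 75 mm tall; origin at the centre of its underside.
- travel_mug: Bystander: closed steel mug with black cap, 72 mm across, 150 mm tall; origin at the centre of its underside.
- dish: Bystander: shallow pale bowl, 130 mm across, 40 mm tall; origin at the centre of its underside.

How it is judged:
By the outcome, as a careful person would: the job done as asked, in the order asked, and still so for the second after the job is handed in, with the robot touching nothing.
It also fails if it takes over 72 s, if anything falls off the work surface, if the arm or the gripper's body presses on something with over 40 N, if the wrist force passes 120 N, or if a joint passes its speed limit or range.

## Robot

A 7-joint arm with a two-finger parallel gripper is mounted at the origin on the work surface. World frame = base frame: x ahead of the robot, y to its left, z up, the work surface at z = 0. Lengths are in m, angles in rad, forces in N, time in s.
With the tool pointing down it reaches from about 0.35 to 0.9 m from the base axis. Payload 7.2 kg.
Tool frame: the origin (TCP) lies at the very end of the fingers, on their centre line; the grasp point (between the pads) lies 19 mm behind it; z points along the fingers, y is the direction in which the jaws open and shut (so a half turn about z gives the same grasp; the last joint's range is limited). The gripper opens to 88 mm and grips with 3 to 60 N. Pads are 20 mm wide; open, the fingers measure 115 mm over their backs; the gripper's body (75 mm by 178 mm) begins 61 mm behind the grasp point.
Start: joints at [1.206, 0.411, -0.013, 1.596, 0.006, 1.134, -0.082], TCP at [0.183, -0.598, 0.223] pointing down, gripper open.
Joint ranges: [-2.95, 2.95], [-0.29, 1.99], [-1.47, 1.44], [0.14, 2.54], [-1.03, 4.17], [0.13, 1.85], [-2.86, 2.86]. Speed limits (rad/s): [2.39, 2.39, 3.01, 3.01, 3.14, 3.14, 3.14].

## Interface

Orientations are given as a rotation vector (axis times angle).
In Python, from workcell import manip, vision gives the robot as it stands.
- The arm moves only by the tool send_rows, never from a script. Its argument "plan" is a list of rows, each an object of numbers: "wx", "wy", "wz": the turn, a rotation vector about the tool's x, y, z in rad; "tx", "ty", "tz": the shift along the tool's x, y, z in cm; "jaw": the opening, from 0 (shut) to 1 (fully open). A call has 1 to 10 rows; each row shifts and turns the commanded pose from where the row before left it, along the tool's axes as they then stand; what a row does not reach is not made up. A row lasts 1/8 s, in which the tool goes at most 62.5 mm and 10.7 degrees, less where a joint would pass 70% of its speed; a pose out of reach is approached as far as the arm can. A call is refused whole if a number of a shift passes 6.25 or a number of a turn 0.188, either way. A call with a gripper value outside its range is refused whole. The fingers move at their own pace and stop on an object; "force" is the grip in N (left out, the last holds). Time passes only in rows, so rows that do not move let the fingers close. It gives the time, the measured TCP pose, the force and the opening at its end, in the units of the state.
- manip.get_state(): the state, without advancing time (a new reading comes with each control period).
- vision.capture(name): name is "side" or "top" or "wrist"; returns the picture (420x560x3 uint8, red, green, blue); there is no depth.
- vision.camera_model(name): a dict with "mtx" (3x3 intrinsics, pixels), "extrinsics" (4x4, takes a point from world to camera coordinates). Camera axes: x right, y down, z forward; pixel columns grow to the right and rows downward; lengths in m; the calibration is good to about 2 mm. A picture is of the moment at which its call begins: read the wrist's pose just before it. camera_model takes no time and is no camera call; for the wrist camera it gives the pose at the moment of the call.
- manip.finish_job(): hands the job in, once; it reports no verdict.
The state is a dict: "time": time; "joint_pos": joint angles; "qd": joint speeds; "joint_efforts": joint torques, N m; "position": TCP position; "tool_rot": TCP orientation; "ft_force": force on the tool from outside, world axes, zero at the start; "wrist_torque": the same for the moment, N m; "grip_width": finger opening in m.
Only numpy, scipy, OpenCV 4.12 (cv2) and the standard library are available. Lean on these libraries where they do the work, as an engineer would, in place of code of your own. Each camera call takes 0.05 s, during which the arm holds its last target.

## Working session

There is one attempt and no reset: what is moved stays moved. The work goes in short steps, Python scripts to look and compute and a tool call to move; the robot and the scene stay as the last step left them, time stands still between calls to the robot, and variables do not carry over. Pictures are saved under pics/ and viewed, and the job is handed in when it is done.

Besides the shell and the picture viewer there is one more tool, called after ">>>" as name([rows], argument=value, ...), one row to a line, values as JSON. send_rows: Moves the arm, as the interface text tells. Its arguments: {"type":"object","properties":{"plan":{"type":"array"},"force":{"type":"number"}},"required":["plan"]}

```bash
ls; mkdir -p pics; python3 - <<'E'
from workcell import manip, vision
import cv2
print(manip.get_state())
for n in ("side","top","wrist"):
    m=vision.camera_model(n); print(n,m)
    im=vision.capture(n); cv2.imwrite(f"pics/{n}0.png",im[:,:,::-1])
E
```

```text
pics
{'time': 0.0, 'joint_pos': array([ 1.20578276,  0.41189514, -0.01273727,  1.59700624,  0.00557356,
        1.13430546, -0.08218026]), 'qd': array([-0.00040795,  0.00131858, -0.00185534, -0.00127475,  0.00105238,
       -0.00010154,  0.00022931]), 'joint_efforts': array([-9.70025649e-04, -5.87939072e+01,  6.41502477e-01, -2.91079223e+01,
       -5.38572448e-02,  1.82678952e-02,  1.76061876e-04]), 'position': array([ 0.18263575, -0.59720523,  0.22182738]), 'tool_rot': array([-3.10551551e+00, -4.64382315e-01,  4.87019812e-04]), 'ft_force': array([-0.19477612, -0.30107886,  0.00412852]), 'wrist_torque': array([ 0.05058565, -0.00984466, -0.01729357]), 'grip_width': 0.08787448036683405}
side {'mtx': array([[470.38763802,   0.        , 276.69835749],
       [  0.        , 470.38763802, 210.68778825],
       [  0.        ,   0.        ,   1.        ]]), 'extrinsics': array([[ 0.92578728, -0.37801323, -0.00488967, -0.52296502],
       [-0.28351555, -0.68568228, -0.67041685,  0.32505321],
       [ 0.25007368,  0.62204969, -0.74196856,  0.92907195],
       [ 0.        ,  0.        ,  0.   
[... 178 characters left out ...]
       ]]), 'extrinsics': array([[-0.01081386, -0.99992741, -0.00531373,  0.12217749],
       [-0.99621515,  0.01123175, -0.0861929 ,  0.62738462],
       [ 0.08624632,  0.00436154, -0.9962643 ,  1.19709862],
       [ 0.        ,  0.        ,  0.        ,  1.        ]])}
wrist {'mtx': array([[313.5497772 ,   0.        , 278.2575263 ],
       [  0.        , 313.5497772 , 212.47429947],
       [  0.        ,   0.        ,   1.        ]]), 'extrinsics': array([[ 0.29169958, -0.95650825, -0.00181997, -0.62393029],
       [-0.91230864, -0.27879106,  0.29994747, -0.03566482],
       [-0.28740963, -0.08583418, -0.95395398,  0.39129665],
       [ 0.        ,  0.        ,  0.        ,  1.        ]])}
```

View pics/side0.png

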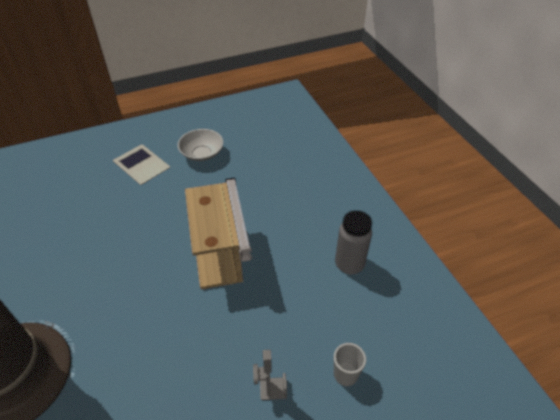

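View pics/top0.png

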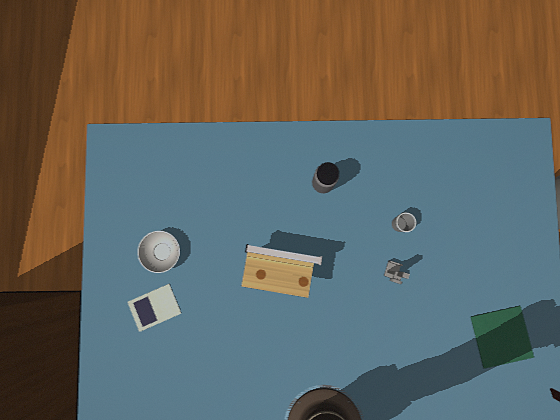

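View pics/wrist0.png

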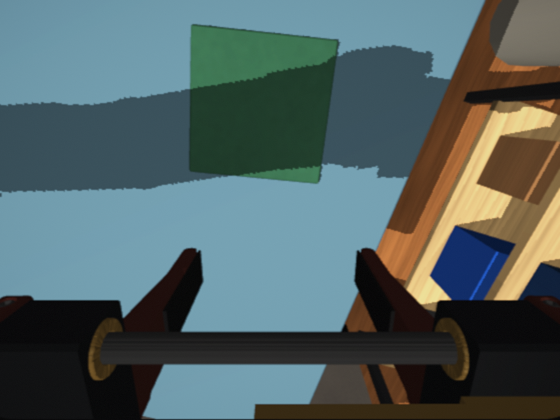

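```bash
python3 - <<'E'
import cv2
t=cv2.imread("pics/top0.png"); s=cv2.imread("pics/side0.png")
cv2.imwrite("pics/z1.png",cv2.resize(t[225:305,235:335],None,fx=8,fy=7.5*8/7.5,interpolation=cv2.INTER_CUBIC)[:600])
a=cv2.resize(t[250:295,370:420],None,fx=8,fy=8,interpolation=cv2.INTER_CUBIC)
b=cv2.resize(s[340:410,240:300],None,fx=6,fy=6,interpolation=cv2.INTER_CUBIC)
import numpy as np
o=np.zeros((430,770,3),np.uint8);o[:360,:400]=a;o[:420,405:765]=b
cv2.imwrite("pics/z2.png",o)
cv2.imwrite("pics/z3.png",cv2.resize(s[170:295,175:265],None,fx=4.8,fy=4.8,interpolation=cv2.INTER_CUBIC))
E
```

```text
(no output)
```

View pics/z1.png

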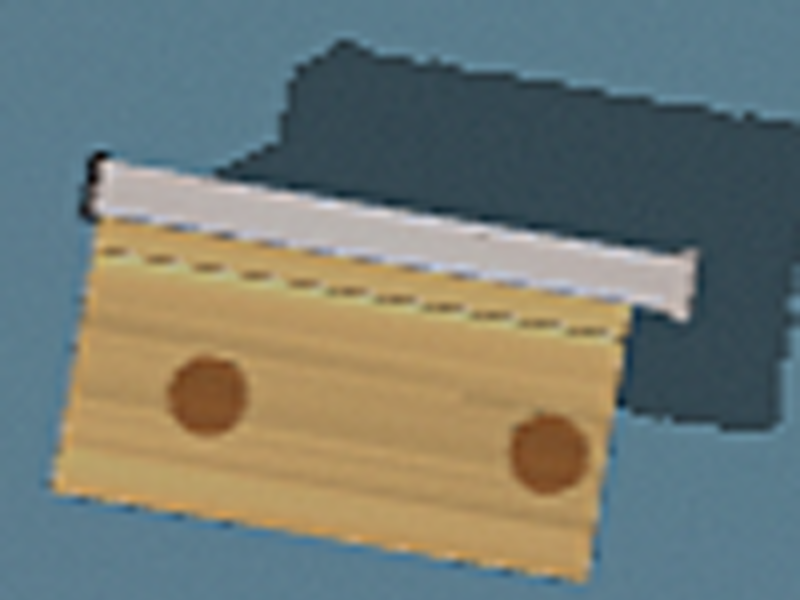

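View pics/z2.png

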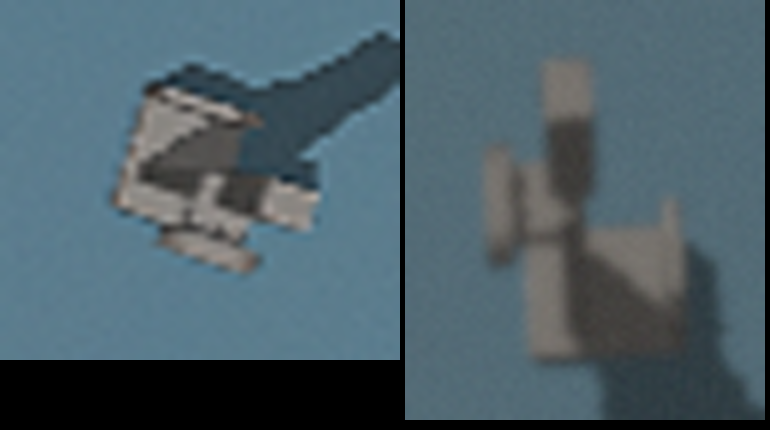

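View pics/z3.png

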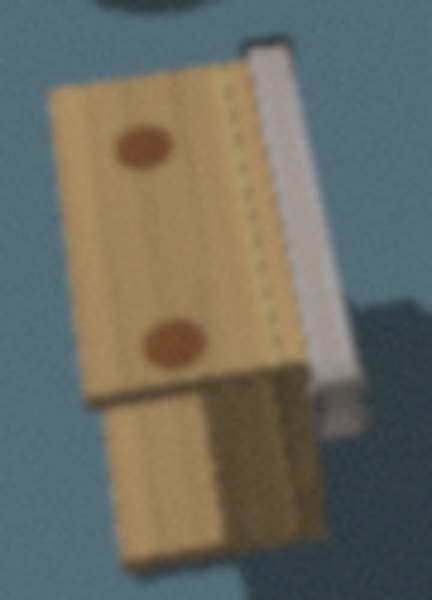

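```bash
cat > h.py <<'E'
import numpy as np, cv2
from scipy.spatial.transform import Rotation as R
from workcell import manip, vision
def ray(cm,uv):
    K=cm['mtx'];E=cm['extrinsics'];Rm=E[:3,:3];t=E[:3,3]
    d=Rm.T@np.linalg.inv(K)@np.array([uv[0],uv[1],1.]);return -Rm.T@t,d/np.linalg.norm(d)
def onz(cm,uv,z):
    c,d=ray(cm,uv);return c+d*(z-c[2])/d[2]
def proj(cm,p):
    E=cm['extrinsics'];q=cm['mtx']@(E[:3,:3]@np.asarray(p)+E[:3,3]);return q[:2]/q[2]
def tri(*cu):
    A=np.zeros((3,3));b=np.zeros(3)
    for cm,uv in cu:
        c,d=ray(cm,uv);P=np.eye(3)-np.outer(d,d);A+=P;b+=P@c
    return np.linalg.solve(A,b)
def cap(n,f):
    cm=vision.camera_model(n);im=vision.capture(n)[:,:,::-1].copy();cv2.imwrite('pics/'+f,im);return cm,im
E
python3 - <<'E'
from h import *
np.set_printoptions(precision=4,suppress=True)
T=vision.camera_model('top');S=vision.camera_model('side');W=vision.camera_model('wrist')
z=lambda x,y:(235+(x+.5)/8-.5,225+(y+.5)/8-.5)
for n,p in dict(farL=(103,162),nearL=(100,215),farR=(690,250),nearR=(685,320)).items(): print(n,onz(T,z(*p),.1425))
a=lambda x,y:(370+x/8-.5,250+y/8-.5)
print('tab',onz(T,a(290,205),.152))
print('headends',onz(T,a(160,237),.085),onz(T,a(256,267),.085))
print('foot',onz(T,a(150,90),.03),onz(T,a(262,120),.03))
s=lambda x,y:(240+(x-405)/6-.5,340+y/6-.5)
print('tab side',s(567,60),onz(S,s(567,62),.152))
print('tabtri',tri((T,a(290,205)),(S,s(567,80))))
q=lambda x,y:(175+x/4.8-.5,170+y/4.8-.5)
for p in ((248,52),(292,50),(320,395),(365,380)): print('rail side',onz(S,q(*p),.1425))
st=manip.get_state();r=R.from_rotvec(st['tool_rot'])
E=W['extrinsics'];c=-E[:3,:3].T@E[:3,3]
print('cam in tool',r.inv().apply(c-st['position']), 'camaxes in tool\n',(E[:3,:3]@r.as_matrix()))
print(r.as_matrix())
E
```

```text
farL [0.5462 0.2151 0.1425]
nearL [0.5278 0.2162 0.1425]
farR [0.5135 0.0113 0.1425]
nearR [0.4894 0.0135 0.1425]
tab [ 0.4584 -0.2194  0.152 ]
headends [ 0.4434 -0.192   0.085 ] [ 0.4323 -0.2264  0.085 ]
foot [ 0.4953 -0.2044  0.03  ] [ 0.4834 -0.2466  0.03  ]
tab side (266.5, 349.5) [ 0.461  -0.2105  0.152 ]
tabtri [ 0.4585 -0.2179  0.157 ]
rail side [0.5284 0.219  0.1425]
rail side [0.5485 0.2122 0.1425]
rail side [0.492  0.0099 0.1425]
rail side [0.5123 0.0101 0.1425]
cam in tool [ 0.0829 -0.0001 -0.1609] camaxes in tool
 [[-0.0009  1.      0.0004]
 [-0.954  -0.0007 -0.2998]
 [-0.2998 -0.0007  0.954 ]]
[[ 0.9563  0.2925 -0.0004]
 [ 0.2925 -0.9563  0.0011]
 [-0.0001 -0.0012 -1.    ]]
```

>>> send_rows([
  {"tx":3.6,"ty":-2.9,"tz":-0.3,"jaw":1},
  {"tx":3.6,"ty":-2.9,"tz":-0.3},
  {"tx":3.6,"ty":-2.9,"tz":-0.3},
  {"tx":3.6,"ty":-2.9,"tz":-0.3},
  {"tx":3.6,"ty":-2.9,"tz":-0.3},
  {"tx":3.6,"ty":-2.9,"tz":-0.3},
  {"tx":3.6,"ty":-2.9,"tz":-0.3},
  {"tx":3.6,"ty":-2.9,"tz":-0.3},
  {"tx":3.6,"ty":-2.9,"tz":-0.3},
  {"tx":3.3,"ty":-2.9,"tz":-0.3},
])

```text
validation failed for argument at $.pl...
```

>>> send_rows([
  {"wz":0.15},
  {"wz":0.15},
  {"wz":0.14},
  {"wz":0.14},
  {},
  {},
])

```text
validation failed for argument at $.pl...
```

```bash
python3 - <<'E'
from h import *
cap('wrist','w1.png')
E
```

```text
(no output)
```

View pics/w1.png

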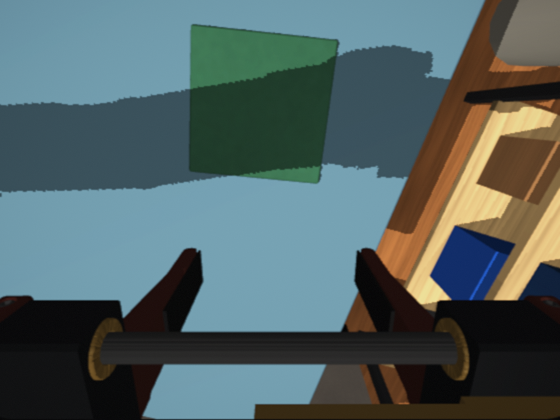

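The wrist picture shows the same view as before, so the arm hasn't moved: both calls were refused. I'll retry with every key given in each row.

>>> send_rows([
  {"wx":0,"wy":0,"wz":0,"tx":3.6,"ty":-2.9,"tz":-0.3,"jaw":1},
  {"wx":0,"wy":0,"wz":0,"tx":3.6,"ty":-2.9,"tz":-0.3,"jaw":1},
  {"wx":0,"wy":0,"wz":0,"tx":3.6,"ty":-2.9,"tz":-0.3,"jaw":1},
  {"wx":0,"wy":0,"wz":0,"tx":3.6,"ty":-2.9,"tz":-0.3,"jaw":1},
  {"wx":0,"wy":0,"wz":0,"tx":3.6,"ty":-2.9,"tz":-0.3,"jaw":1},
  {"wx":0,"wy":0,"wz":0,"tx":3.6,"ty":-2.9,"tz":-0.3,"jaw":1},
  {"wx":0,"wy":0,"wz":0,"tx":3.6,"ty":-2.9,"tz":-0.3,"jaw":1},
  {"wx":0,"wy":0,"wz":0,"tx":3.6,"ty":-2.9,"tz":-0.3,"jaw":1},
  {"wx":0,"wy":0,"wz":0,"tx":3.6,"ty":-2.9,"tz":-0.3,"jaw":1},
  {"wx":0,"wy":0,"wz":0,"tx":3.3,"ty":-2.9,"tz":-0.3,"jaw":1},
])

```text
time: 1.45
position: [0.44, -0.2145, 0.2528]
tool_rot: [3.107, 0.465, 0.0]
ft_force: [1.3, -0.4, -0.4]
grip_width: 0.0878
```

>>> send_rows([
  {"wx":0,"wy":0,"wz":0.15,"tx":0,"ty":0,"tz":0,"jaw":1},
  {"wx":0,"wy":0,"wz":0.15,"tx":0,"ty":0,"tz":0,"jaw":1},
  {"wx":0,"wy":0,"wz":0.14,"tx":0,"ty":0,"tz":0,"jaw":1},
  {"wx":0,"wy":0,"wz":0.14,"tx":0,"ty":0,"tz":0,"jaw":1},
  {"wx":0,"wy":0,"wz":0,"tx":0,"ty":0,"tz":0,"jaw":1},
  {"wx":0,"wy":0,"wz":0,"tx":0,"ty":0,"tz":0,"jaw":1},
])

```text
time: 2.2
position: [0.4393, -0.2159, 0.2526]
tool_rot: [3.111, -0.439, -0.0]
ft_force: [0.1, -0.5, -0.5]
grip_width: 0.088
```

```bash
python3 - <<'E'
from h import *
cap('wrist','w2.png')
st=manip.get_state();print(st['joint_pos'],R.from_rotvec(st['tool_rot']).as_matrix())
E
```

```text
[ 0.55947247  0.16509377 -0.22822456  1.86297081  0.0413876   1.11816472
 -1.53526663] [[ 9.60888113e-01 -2.76936860e-01 -9.65900147e-05]
 [-2.76936861e-01 -9.60888118e-01  5.52273873e-06]
 [-9.43416473e-05  2.14426015e-05 -9.99999995e-01]]
```

View pics/w2.png

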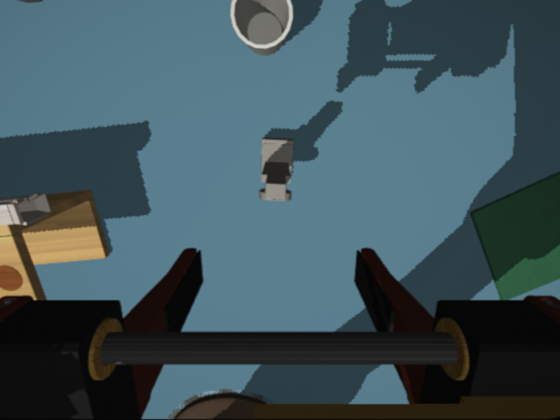

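```bash
python3 - <<'E'
import cv2
t=cv2.imread("pics/w2.png")
cv2.imwrite("pics/z4.png",cv2.resize(t[130:210,245:315],None,fx=7,fy=7,interpolation=cv2.INTER_CUBIC))
cv2.imwrite("pics/z5.png",cv2.resize(t[180:270,0:110],None,fx=6,fy=6,interpolation=cv2.INTER_CUBIC))
E
```

```text
(no output)
```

View pics/z4.png

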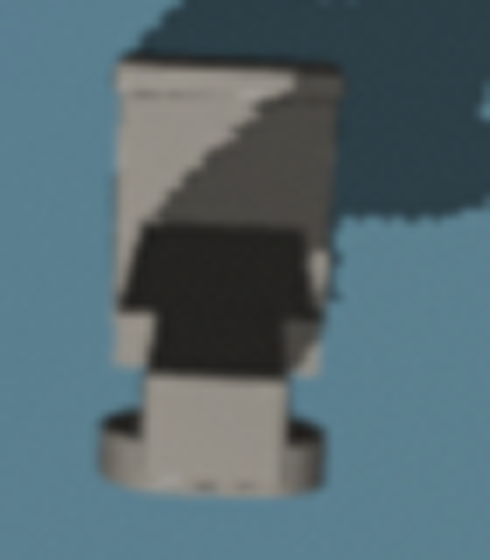

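View pics/z5.png

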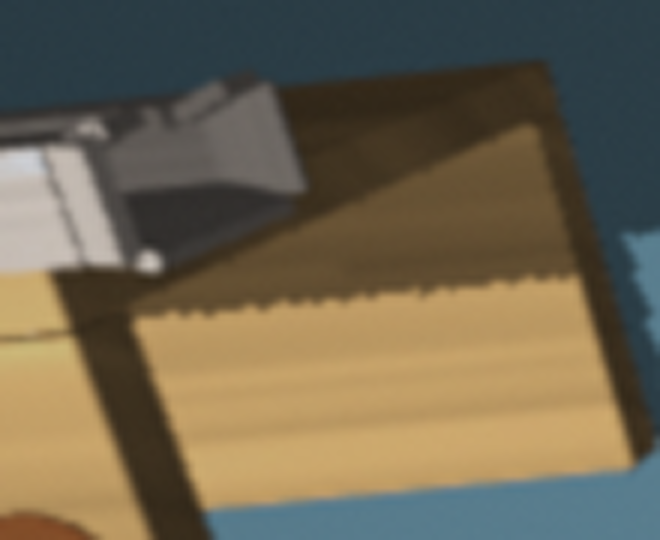

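```bash
python3 - <<'E'
from h import *
np.set_printoptions(precision=4,suppress=True)
W=vision.camera_model('wrist');st=manip.get_state();r=R.from_rotvec(st['tool_rot'])
a=lambda x,y:(245+(x+.5)/7-.5,130+(y+.5)/7-.5)
P=[onz(W,a(*p),.152) for p in ((147,375),(287,376),(284,487),(145,489))]
for p in P: print(p)
c=np.mean(P,0);print('tab',c, 'widths',np.linalg.norm(P[0]-P[1]),np.linalg.norm(P[1]-P[2]))
f=lambda p,q,z:np.degrees(np.arctan2(*(onz(W,a(*p),z)-onz(W,a(*q),z))[:2]))
print('yaw foot',f((120,60),(340,67),.034),'headbot',f((112,485),(315,492),.087),'tab',f((147,375),(287,376),.152))
print('tool offset to tab',r.inv().apply(c-st['position']))
q=lambda x,y:((x+.5)/6-.5,180+(y+.5)/6-.5)
for p in ((90,125),(150,260),(45,150),(82,268),(0,148),(0,272)): print(onz(W,q(*p),.1425),onz(W,q(*p),.146))
E
```

```text
[ 0.468  -0.2127  0.152 ]
[ 0.4631 -0.229   0.152 ]
[ 0.4498 -0.2249  0.152 ]
[ 0.4543 -0.2083  0.152 ]
tab [ 0.4588 -0.2187  0.152 ] widths 0.016992202284994228 0.0139409178371213
yaw foot 17.901308011214024 headbot 18.15280702928071 tab 16.529573065905808
tool offset to tab [ 0.0196 -0.0027  0.1006]
[0.5135 0.009  0.1425] [0.5135 0.0058 0.146 ]
[0.4919 0.0113 0.1425] [0.4923 0.008  0.146 ]
[0.5119 0.0175 0.1425] [0.512  0.0142 0.146 ]
[0.4936 0.0219 0.1425] [0.494  0.0186 0.146 ]
[0.514  0.0238 0.1425] [0.5141 0.0204 0.146 ]
[0.4965 0.0344 0.1425] [0.4968 0.0308 0.146 ]
```

>>> send_rows([
  {"wx":0,"wy":0,"wz":0,"tx":1.95,"ty":-0.3,"tz":0,"jaw":1},
  {"wx":0,"wy":0,"wz":0.03,"tx":0,"ty":0,"tz":3.0,"jaw":0.6},
  {"wx":0,"wy":0,"wz":0,"tx":0,"ty":0,"tz":3.0,"jaw":0.6},
  {"wx":0,"wy":0,"wz":0,"tx":0,"ty":0,"tz":2.5,"jaw":0.6},
  {"wx":0,"wy":0,"wz":0,"tx":0,"ty":0,"tz":1.5,"jaw":0.6},
  {"wx":0,"wy":0,"wz":0,"tx":0,"ty":0,"tz":0,"jaw":0.6},
  {"wx":0,"wy":0,"wz":0,"tx":0,"ty":0,"tz":0,"jaw":0.6},
])

```text
time: 3.12
position: [0.4595, -0.2188, 0.1535]
tool_rot: [3.103, -0.49, 0.002]
ft_force: [-0.6, -0.1, -0.4]
grip_width: 0.0523
```

```bash
python3 - <<'E'
from h import *
cap('wrist','w3.png')
E
```

```text
(no output)
```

View pics/w3.png

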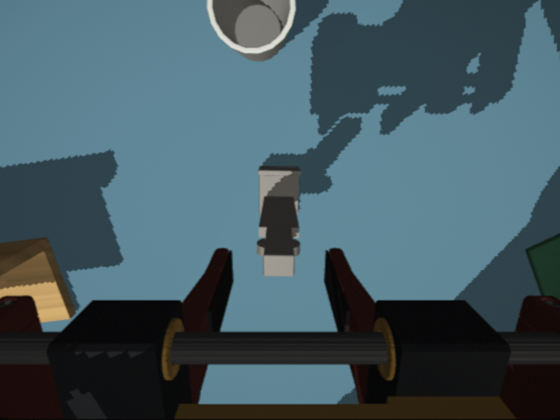

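The tab sits midway between the fingers (tab at about (279,265), fingertips at columns 225 and 335) and is square to them. I'll go down and grip.

>>> send_rows([
  {"wx":0,"wy":0,"wz":0,"tx":0,"ty":0,"tz":1.5,"jaw":0.6},
  {"wx":0,"wy":0,"wz":0,"tx":0,"ty":0,"tz":1.5,"jaw":0.6},
  {"wx":0,"wy":0,"wz":0,"tx":0,"ty":0,"tz":1.0,"jaw":0.6},
  {"wx":0,"wy":0,"wz":0,"tx":0,"ty":0,"tz":0,"jaw":0.3},
  {"wx":0,"wy":0,"wz":0,"tx":0,"ty":0,"tz":0,"jaw":0.1},
  {"wx":0,"wy":0,"wz":0,"tx":0,"ty":0,"tz":0,"jaw":0.1},
  {"wx":0,"wy":0,"wz":0,"tx":0,"ty":0,"tz":0,"jaw":0.1},
  {"wx":0,"wy":0,"wz":0,"tx":0,"ty":0,"tz":0,"jaw":0.1},
], force=30)

```text
time: 4.18
position: [0.4592, -0.2186, 0.113]
tool_rot: [3.103, -0.49, 0.001]
ft_force: [-0.3, -0.2, 2.4]
grip_width: 0.0177
```

>>> send_rows([
  {"wx":0,"wy":0,"wz":0,"tx":0,"ty":0,"tz":-1.0,"jaw":0.1},
  {"wx":0,"wy":0,"wz":0,"tx":0,"ty":0,"tz":-2.0,"jaw":0.1},
  {"wx":0,"wy":0,"wz":0,"tx":0,"ty":0,"tz":-2.0,"jaw":0.1},
  {"wx":0,"wy":0,"wz":0,"tx":0,"ty":-2.0,"tz":0,"jaw":0.1},
  {"wx":0,"wy":0,"wz":0,"tx":0,"ty":-3.5,"tz":0,"jaw":0.1},
  {"wx":0,"wy":0,"wz":0,"tx":0,"ty":-3.5,"tz":0,"jaw":0.1},
  {"wx":0,"wy":0,"wz":0,"tx":0,"ty":-3.5,"tz":0,"jaw":0.1},
  {"wx":0,"wy":0,"wz":0,"tx":-0.4,"ty":-3.0,"tz":0,"jaw":0.1},
  {"wx":0,"wy":0,"wz":0,"tx":0,"ty":-2.0,"tz":0,"jaw":0.1},
  {"wx":0,"wy":0,"wz":0,"tx":0,"ty":-1.0,"tz":0,"jaw":0.1},
])

```text
time: 5.42
position: [0.5124, -0.0401, 0.1631]
tool_rot: [-3.103, 0.488, -0.001]
ft_force: [-0.6, 0.0, -1.1]
grip_width: 0.0177
```

>>> send_rows([
  {"wx":0,"wy":0,"wz":-0.07,"tx":0,"ty":0,"tz":0,"jaw":0.1},
  {"wx":0,"wy":0,"wz":-0.069,"tx":0,"ty":0,"tz":0,"jaw":0.1},
  {"wx":0,"wy":0,"wz":0,"tx":0,"ty":0,"tz":0,"jaw":0.1},
  {"wx":0,"wy":0,"wz":0,"tx":0,"ty":0,"tz":0,"jaw":0.1},
])

```text
time: 5.92
position: [0.5121, -0.0418, 0.1628]
tool_rot: [3.129, -0.277, 0.0]
ft_force: [0.6, -0.6, -1.8]
grip_width: 0.0176
```

```bash
python3 - <<'E'
from h import *
_,w=cap('wrist','w4.png');_,t=cap('top','t4.png');_,s=cap('side','s4.png')
cv2.imwrite("pics/z6.png",cv2.resize(t[225:305,260:360],None,fx=7,fy=7,interpolation=cv2.INTER_CUBIC))
cv2.imwrite("pics/z7.png",cv2.resize(s[190:310,190:310],None,fx=5,fy=5,interpolation=cv2.INTER_CUBIC))
print(manip.get_state())
E
```

```text
{'time': 6.075, 'joint_pos': array([ 0.2630074 ,  0.31047778, -0.33594477,  1.91546556,  0.12556731,
        0.93580919, -1.87870698]), 'qd': array([-0.00064454,  0.00050891, -0.00198416, -0.0007849 ,  0.00031893,
        0.00052821,  0.00591048]), 'joint_efforts': array([ 5.93983149e-02, -4.77234507e+01, -2.45608337e+00, -2.60891229e+01,
        2.07258324e-02, -6.87367399e-02, -1.44012779e-02]), 'position': array([ 0.51206533, -0.04146298,  0.16266545]), 'tool_rot': array([ 3.12943358e+00, -2.74826360e-01, -2.89947795e-05]), 'ft_force': array([-0.10061143, -0.35759966, -0.66611402]), 'wrist_torque': array([ 0.02685321,  0.01027117, -0.0277817 ]), 'grip_width': 0.018041935272859758}
```

View pics/w4.png

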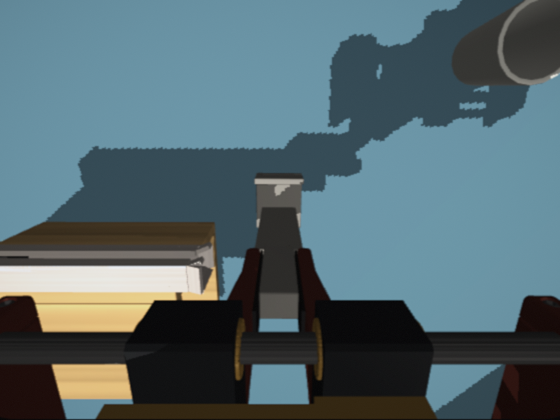

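View pics/z6.png

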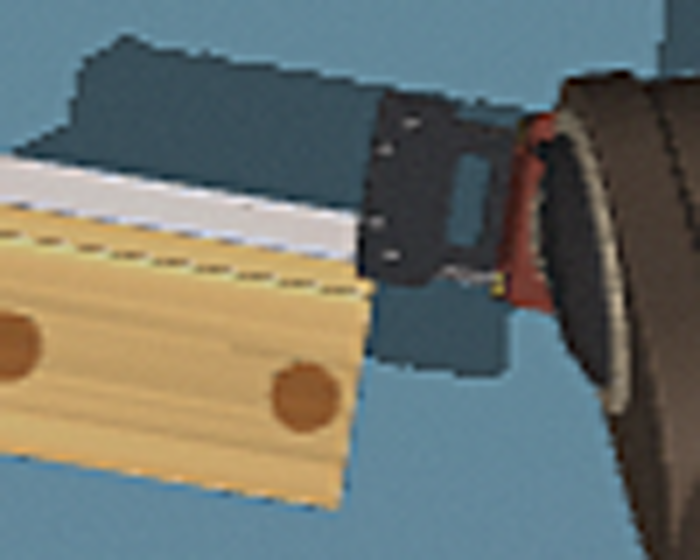

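View pics/z7.png

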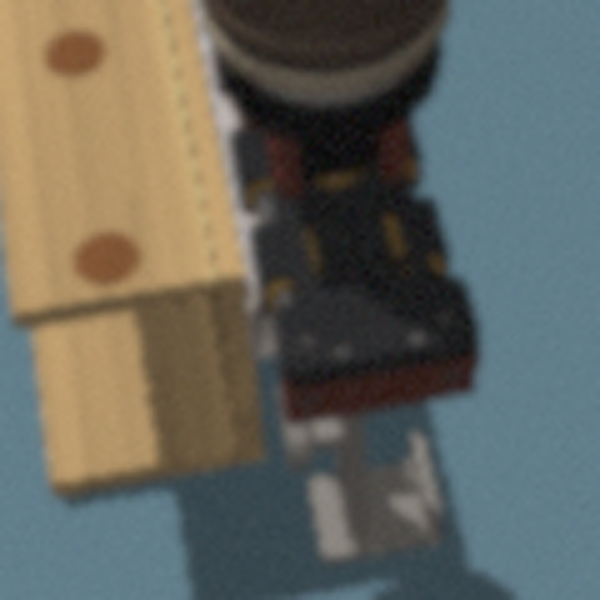

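```bash
python3 - <<'E'
import cv2
t=cv2.imread("pics/w4.png")
cv2.imwrite("pics/z8.png",cv2.resize(t[215:315,0:230],None,fx=3.4,fy=5,interpolation=cv2.INTER_CUBIC))
cv2.imwrite("pics/z9.png",cv2.resize(t[165:325,235:325],None,fx=6,fy=3.7,interpolation=cv2.INTER_CUBIC))
E
```

```text
(no output)
```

View pics/z8.png

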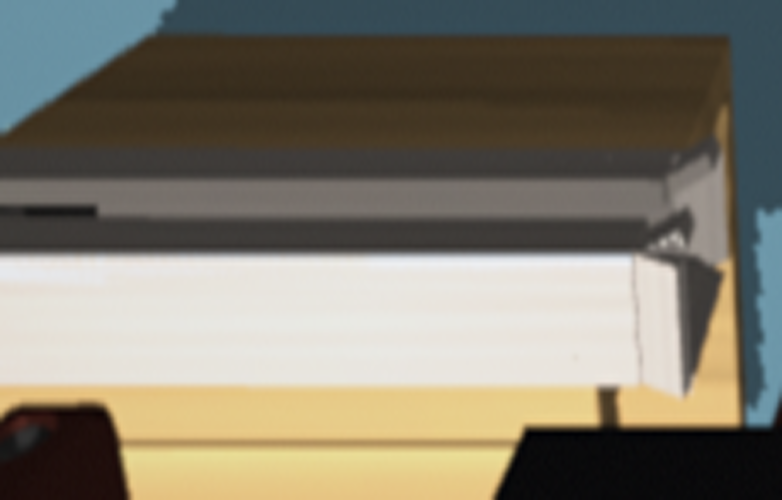

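View pics/z9.png

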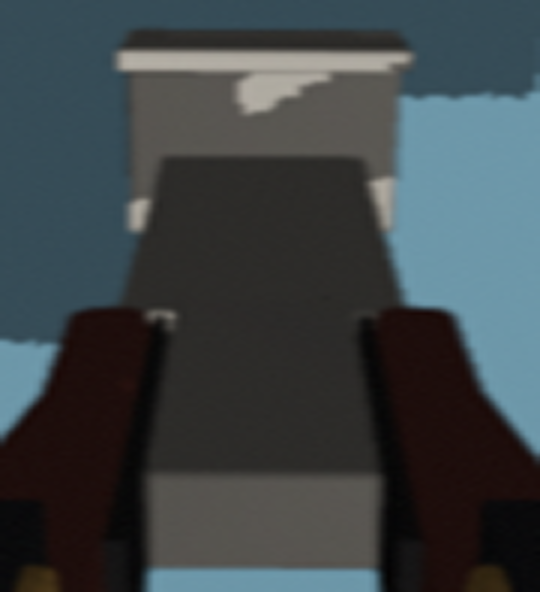

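```bash
python3 - <<'E'
from h import *
np.set_printoptions(precision=4,suppress=True)
W=vision.camera_model('wrist');st=manip.get_state();r=R.from_rotvec(st['tool_rot'])
T=lambda p:r.inv().apply(p-st['position'])*1000
q=lambda x,y:((x+.5)/3.4-.5,215+(y+.5)/5-.5)
for n,p in dict(mfar=(632,253),mnear=(639,384),far0=(100,253),near120=(120,385),stop=(97,211)).items():
    X=onz(W,q(*p),.1425 if n!='stop' else .115); print(n,X,T(X))
a=lambda x,y:(235+(x+.5)/6-.5,165+(y+.5)/3.7-.5)
for n,(p,z) in dict(tabfl=((148,470),.202),tabfr=((381,472),.202),tabnl=((147,568),.202),tabnr=((382,569),.202),footl=((128,35),.084),footr=((405,35),.084),hookl=((118,52),.084),hookr=((412,52),.084)).items():
    X=onz(W,a(*p),z); print(n,X,T(X))
E
```

```text
mfar [0.5131 0.0188 0.1425] [ -9.445  -59.5059  20.1586]
mnear [0.4944 0.0225 0.1425] [-28.5258 -59.8611  20.1588]
far0 [0.5306 0.1174 0.1425] [  -9.4113 -159.6827   20.147 ]
near120 [0.5118 0.1215 0.1425] [ -28.6524 -160.4163   20.1471]
stop [0.5276 0.1416 0.115 ] [ -16.6289 -182.9557   47.6444]
tabfl [ 0.5214 -0.0345  0.202 ] [  7.9285  -8.5084 -39.3356]
tabfr [ 0.5181 -0.0513  0.202 ] [  7.6524   8.6533 -39.3336]
tabnl [ 0.5079 -0.0317  0.202 ] [ -5.7953  -8.8455 -39.3355]
tabnr [ 0.5047 -0.0493  0.202 ] [ -5.9417   8.9758 -39.3335]
footl [ 0.553 -0.031  0.084] [ 38.5269 -17.4515  78.6631]
footr [ 0.5468 -0.0661  0.084 ] [38.5036 18.1664 78.6672]
hookl [ 0.5497 -0.029   0.084 ] [ 34.9332 -18.8231  78.663 ]
hookr [ 0.5431 -0.0664  0.084 ] [34.909  19.1493 78.6674]
```

>>> send_rows([
  {"wx":0,"wy":0,"wz":0,"tx":0.1,"ty":-0.5,"tz":-0.03,"jaw":0.1},
  {"wx":0,"wy":0,"wz":0,"tx":0.11,"ty":-1.0,"tz":0,"jaw":0.1},
  {"wx":0,"wy":0,"wz":0,"tx":0,"ty":-0.8,"tz":0,"jaw":0.1},
  {"wx":0,"wy":0,"wz":0,"tx":0,"ty":-0.3,"tz":0,"jaw":0.1},
  {"wx":0,"wy":0,"wz":0,"tx":0,"ty":0,"tz":0,"jaw":0.1},
  {"wx":0,"wy":0,"wz":0,"tx":0,"ty":0,"tz":0,"jaw":0.1},
])

```text
time: 6.82
position: [0.5186, -0.0163, 0.1629]
tool_rot: [3.129, -0.274, -0.0]
ft_force: [1.1, -0.5, -1.7]
grip_width: 0.0179
```

```bash
cat > look.py <<'E'
from h import *
import sys
_,w=cap('wrist',sys.argv[1]);st=manip.get_state()
r=R.from_rotvec(st['tool_rot'])
print(st['time'],st['position'].round(4),'F tool',r.inv().apply(st['ft_force']).round(2),'M',r.inv().apply(st['wrist_torque']).round(3),st['grip_width'].round(4))
E
python3 look.py w5.png; python3 - <<'E'
import cv2
s=cv2.imread('pics/w5.png');cv2.imwrite("pics/z10.png",cv2.resize(s[215:325,140:330],None,fx=4,fy=4,interpolation=cv2.INTER_CUBIC))
E
```

```text
Traceback (most recent call last):
  File "look.py", line 5, in <module>
    print(st['time'],st['position'].round(4),'F tool',r.inv().apply(st['ft_force']).round(2),'M',r.inv().apply(st['wrist_torque']).round(3),st['grip_width'].round(4))
                                                                                                                                            ^^^^^^^^^^^^^^^^^^^^^^
AttributeError: 'float' object has no attribute 'round'
```

View pics/z10.png

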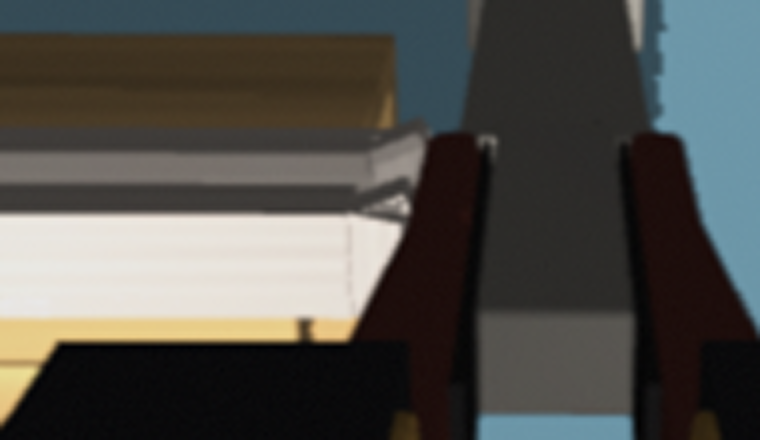

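```bash
sed -i "s/st\['grip_width'\].round(4)/round(st['grip_width'],4)/" look.py
python3 - <<'E'
from h import *
np.set_printoptions(precision=2,suppress=True)
W=vision.camera_model('wrist');st=manip.get_state();r=R.from_rotvec(st['tool_rot'])
T=lambda p:r.inv().apply(p-st['position'])*1000
q=lambda x,y:(140+(x+.5)/4-.5,215+(y+.5)/4-.5)
for n,(p,z) in dict(mfar=((351,213),.1425),mnear=((351,318),.1425),far0=((20,212),.1425),near0=((20,318),.1425),tf=((555,311),.202),tn=((555,413),.202)).items(): print(n,T(onz(W,q(*p),z)))
print(st['position'],st['ft_force'])
E
```

```text
mfar [-11.49 -32.86  20.42]
mnear [-30.74 -33.82  20.42]
far0 [-11.29 -86.    20.41]
near0 [-30.72 -88.51  20.41]
tf [  7.41  -0.05 -39.07]
tn [ -5.83  -0.06 -39.07]
[ 0.52 -0.02  0.16] [-0.29  0.02 -0.48]
```

>>> send_rows([
  {"wx":0,"wy":0,"wz":0,"tx":0,"ty":-0.3,"tz":0,"jaw":0.1},
  {"wx":0,"wy":0,"wz":0,"tx":0,"ty":-0.3,"tz":0,"jaw":0.1},
  {"wx":0,"wy":0,"wz":0,"tx":0,"ty":-0.2,"tz":0,"jaw":0.1},
  {"wx":0,"wy":0,"wz":0,"tx":0,"ty":-0.2,"tz":0,"jaw":0.1},
  {"wx":0,"wy":0,"wz":0,"tx":0,"ty":-0.2,"tz":0,"jaw":0.1},
  {"wx":0,"wy":0,"wz":0,"tx":0,"ty":-0.2,"tz":0,"jaw":0.1},
  {"wx":0,"wy":0,"wz":0,"tx":0,"ty":0,"tz":0,"jaw":0.1},
])

```text
time: 7.75
position: [0.5211, -0.002, 0.163]
tool_rot: [-3.13, 0.273, -0.0]
ft_force: [-1.0, 0.4, -1.4]
grip_width: 0.0178
```

```bash
python3 look.py w6.png
```

```text
7.8 [ 0.5211 -0.0022  0.1629] F tool [-0.53 -0.49  1.23] M [0.007 0.002 0.006] 0.0178
```

>>> send_rows([
  {"wx":0,"wy":0,"wz":0,"tx":0,"ty":-0.2,"tz":0,"jaw":0.1},
  {"wx":0,"wy":0,"wz":0,"tx":0,"ty":-0.2,"tz":0,"jaw":0.1},
  {"wx":0,"wy":0,"wz":0,"tx":0,"ty":-0.2,"tz":0,"jaw":0.1},
  {"wx":0,"wy":0,"wz":0,"tx":0,"ty":-0.2,"tz":0,"jaw":0.1},
  {"wx":0,"wy":0,"wz":0,"tx":0,"ty":-0.2,"tz":0,"jaw":0.1},
  {"wx":0,"wy":0,"wz":0,"tx":0,"ty":-0.2,"tz":0,"jaw":0.1},
  {"wx":0,"wy":0,"wz":0,"tx":0,"ty":-0.2,"tz":0,"jaw":0.1},
])

```text
time: 8.68
position: [0.5235, 0.0117, 0.1629]
tool_rot: [3.13, -0.273, -0.0]
ft_force: [0.6, 0.0, -1.0]
grip_width: 0.0179
```

```bash
python3 look.py w7.png
```

```text
8.725 [0.5236 0.012  0.163 ] F tool [-0.52  0.18  1.55] M [ 0.068 -0.013 -0.035] 0.0176
```

>>> send_rows([
  {"wx":0,"wy":0,"wz":0,"tx":0,"ty":-0.2,"tz":0,"jaw":0.1},
  {"wx":0,"wy":0,"wz":0,"tx":0,"ty":-0.2,"tz":0,"jaw":0.1},
  {"wx":0,"wy":0,"wz":0,"tx":0,"ty":-0.2,"tz":0,"jaw":0.1},
  {"wx":0,"wy":0,"wz":0,"tx":0,"ty":-0.2,"tz":0,"jaw":0.1},
  {"wx":0,"wy":0,"wz":0,"tx":0,"ty":-0.2,"tz":0,"jaw":0.1},
  {"wx":0,"wy":0,"wz":0,"tx":0,"ty":-0.2,"tz":0,"jaw":0.1},
  {"wx":0,"wy":0,"wz":0,"tx":0,"ty":-0.2,"tz":0,"jaw":0.1},
  {"wx":0,"wy":0,"wz":0,"tx":0,"ty":-0.2,"tz":0,"jaw":0.1},
])

```text
time: 9.72
position: [0.5263, 0.0274, 0.1629]
tool_rot: [3.13, -0.273, -0.0]
ft_force: [0.3, -0.1, -0.8]
grip_width: 0.0179
```

```bash
python3 look.py w8.png
```

```text
9.775 [0.5264 0.0278 0.163 ] F tool [-0.63 -0.67  1.12] M [0.071 0.007 0.011] 0.0176
```

View pics/w8.png

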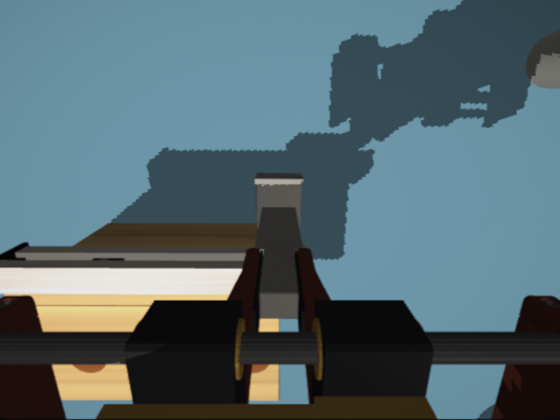

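```bash
python3 - <<'E'
from h import *
np.set_printoptions(precision=1,suppress=True)
s=cv2.imread('pics/w8.png');cv2.imwrite("pics/z11.png",cv2.resize(s[235:305,60:260],None,fx=4,fy=7,interpolation=cv2.INTER_CUBIC))
W=vision.camera_model('wrist');st=manip.get_state();r=R.from_rotvec(st['tool_rot'])
T=lambda p:r.inv().apply(p-st['position'])*1000
for u in (92,124):
  c,d=ray(W,(u,261));c=T(c);d=r.inv().apply(d)
  for x in (-11.6,-15.6,-21,-26.6): print(u,c+d*(x-c[0])/d[0])
E
```

```text
92 [ -11.6 -125.6   30.6]
92 [ -15.6 -131.    38.7]
92 [ -21.  -138.2   49.7]
92 [ -26.6 -145.6   61. ]
124 [ -11.6 -104.1   30.6]
124 [ -15.6 -108.5   38.7]
124 [ -21.  -114.4   49.6]
124 [ -26.6 -120.6   61. ]
```

View pics/z11.png

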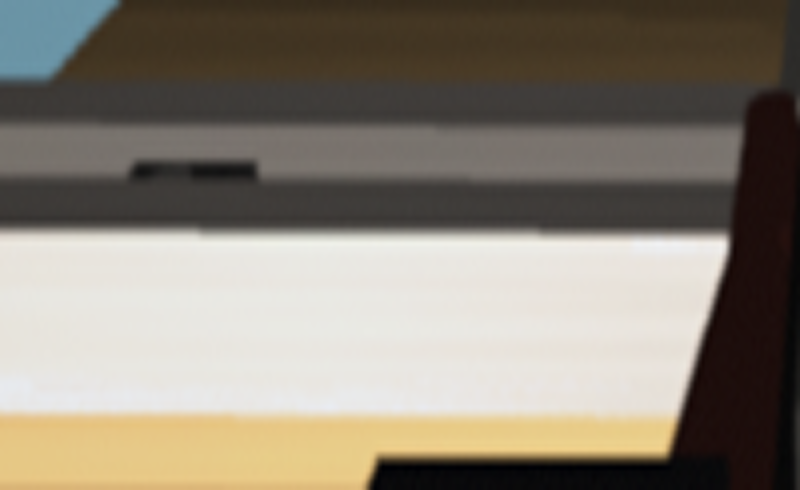

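>>> send_rows([
  {"wx":0,"wy":0,"wz":0,"tx":0,"ty":-0.2,"tz":0,"jaw":0.1},
  {"wx":0,"wy":0,"wz":0,"tx":0,"ty":-0.2,"tz":0,"jaw":0.1},
  {"wx":0,"wy":0,"wz":0,"tx":0,"ty":-0.2,"tz":0,"jaw":0.1},
  {"wx":0,"wy":0,"wz":0,"tx":0,"ty":-0.2,"tz":0,"jaw":0.1},
  {"wx":0,"wy":0,"wz":0,"tx":0,"ty":-0.2,"tz":0,"jaw":0.1},
  {"wx":0,"wy":0,"wz":0,"tx":0,"ty":-0.2,"tz":0,"jaw":0.1},
  {"wx":0,"wy":0,"wz":0,"tx":0,"ty":-0.2,"tz":0,"jaw":0.1},
  {"wx":0,"wy":0,"wz":0,"tx":0,"ty":-0.2,"tz":0,"jaw":0.1},
  {"wx":0,"wy":0,"wz":0,"tx":0,"ty":-0.2,"tz":0,"jaw":0.1},
  {"wx":0,"wy":0,"wz":0,"tx":0,"ty":-0.2,"tz":0,"jaw":0.1},
])

```text
time: 11.02
position: [0.53, 0.0472, 0.163]
tool_rot: [-3.129, 0.273, -0.001]
ft_force: [2.0, -2.5, -0.5]
grip_width: 0.0179
```

```bash
python3 look.py w9.png;python3 look.py w9.png
```

```text
11.075 [0.53   0.0476 0.1631] F tool [3.47 1.81 1.15] M [-0.353  0.781  0.045] 0.0177
11.125 [0.53   0.0475 0.1631] F tool [3.1  0.63 0.88] M [-0.063  0.844  0.081] 0.0176
```

>>> send_rows([
  {"wx":0,"wy":0,"wz":0,"tx":0,"ty":-0.25,"tz":0,"jaw":0.1},
  {"wx":0,"wy":0,"wz":0,"tx":0,"ty":-0.25,"tz":0,"jaw":0.1},
  {"wx":0,"wy":0,"wz":0,"tx":0,"ty":-0.25,"tz":0,"jaw":0.1},
  {"wx":0,"wy":0,"wz":0,"tx":0,"ty":-0.25,"tz":0,"jaw":0.1},
  {"wx":0,"wy":0,"wz":0,"tx":0,"ty":-0.25,"tz":0,"jaw":0.1},
  {"wx":0,"wy":0,"wz":0,"tx":0,"ty":-0.25,"tz":0,"jaw":0.1},
  {"wx":0,"wy":0,"wz":0,"tx":0,"ty":-0.25,"tz":0,"jaw":0.1},
  {"wx":0,"wy":0,"wz":0,"tx":0,"ty":-0.25,"tz":0,"jaw":0.1},
  {"wx":0,"wy":0,"wz":0,"tx":0,"ty":-0.25,"tz":0,"jaw":0.1},
  {"wx":0,"wy":0,"wz":0,"tx":0,"ty":-0.25,"tz":0,"jaw":0.1},
])

```text
time: 12.38
position: [0.5341, 0.0718, 0.1629]
tool_rot: [3.13, -0.273, -0.0]
ft_force: [2.1, -3.4, -0.8]
grip_width: 0.0179
```

>>> send_rows([
  {"wx":0,"wy":0,"wz":0,"tx":0,"ty":-0.2,"tz":0,"jaw":0.1},
  {"wx":0,"wy":0,"wz":0,"tx":0,"ty":-0.2,"tz":0,"jaw":0.1},
  {"wx":0,"wy":0,"wz":0,"tx":0,"ty":-0.2,"tz":0,"jaw":0.1},
  {"wx":0,"wy":0,"wz":0,"tx":0,"ty":-0.2,"tz":0,"jaw":0.1},
  {"wx":0,"wy":0,"wz":0,"tx":0,"ty":-0.2,"tz":0,"jaw":0.1},
  {"wx":0,"wy":0,"wz":0,"tx":0,"ty":-0.2,"tz":0,"jaw":0.1},
  {"wx":0,"wy":0,"wz":0,"tx":0,"ty":-0.2,"tz":0,"jaw":0.1},
  {"wx":0,"wy":0,"wz":0,"tx":0,"ty":-0.2,"tz":0,"jaw":0.1},
])

```text
time: 13.38
position: [0.5369, 0.0875, 0.1629]
tool_rot: [3.13, -0.273, -0.0]
ft_force: [1.9, -1.9, -0.3]
grip_width: 0.0175
```

```bash
python3 look.py w10.png;python3 - <<'E'
from h import *
np.set_printoptions(precision=1,suppress=True)
s=cv2.imread('pics/w10.png');cv2.imwrite("pics/z12.png",cv2.resize(s[235:325,130:330],None,fx=4,fy=6,interpolation=cv2.INTER_CUBIC))
E
```

```text
13.425 [0.5369 0.0878 0.1629] F tool [2.42 1.4  0.93] M [-0.432  0.878 -0.095] 0.0176
```

View pics/z12.png

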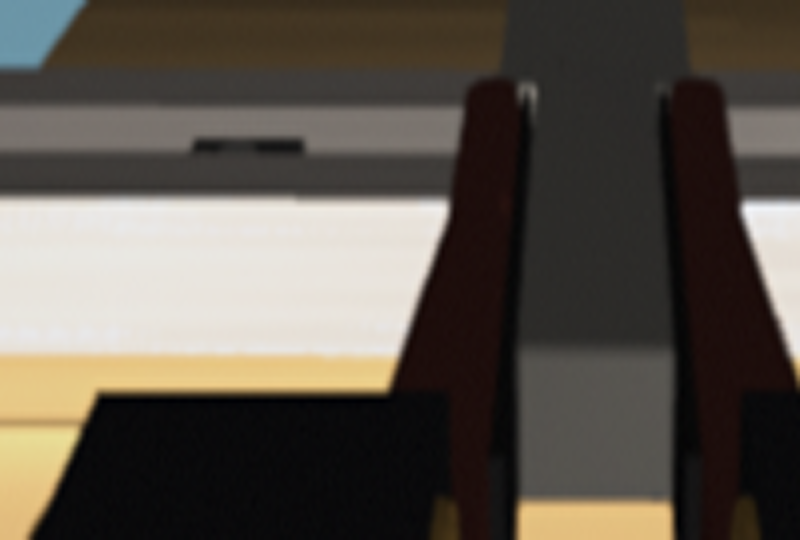

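>>> send_rows([
  {"wx":0,"wy":0,"wz":0,"tx":0,"ty":-0.2,"tz":0,"jaw":0.1},
  {"wx":0,"wy":0,"wz":0,"tx":0,"ty":-0.2,"tz":0,"jaw":0.1},
  {"wx":0,"wy":0,"wz":0,"tx":0,"ty":-0.2,"tz":0,"jaw":0.1},
  {"wx":0,"wy":0,"wz":0,"tx":0,"ty":-0.2,"tz":0,"jaw":0.1},
  {"wx":0,"wy":0,"wz":0,"tx":0,"ty":-0.2,"tz":0,"jaw":0.1},
  {"wx":0,"wy":0,"wz":0,"tx":0,"ty":-0.2,"tz":0,"jaw":0.1},
  {"wx":0,"wy":0,"wz":0,"tx":0,"ty":-0.2,"tz":0,"jaw":0.1},
  {"wx":0,"wy":0,"wz":0,"tx":0,"ty":-0.2,"tz":0,"jaw":0.1},
  {"wx":0,"wy":0,"wz":0,"tx":0,"ty":-0.2,"tz":0,"jaw":0.1},
])

```text
time: 14.55
position: [0.54, 0.1052, 0.1629]
tool_rot: [3.13, -0.273, 0.0]
ft_force: [3.0, -1.7, -1.4]
grip_width: 0.0176
```

>>> send_rows([
  {"wx":0,"wy":0,"wz":0,"tx":0,"ty":-0.1,"tz":0,"jaw":0.1},
  {"wx":0,"wy":0,"wz":0,"tx":0,"ty":-0.1,"tz":0,"jaw":0.1},
  {"wx":0,"wy":0,"wz":0,"tx":0,"ty":-0.1,"tz":0,"jaw":0.1},
  {"wx":0,"wy":0,"wz":0,"tx":0,"ty":-0.1,"tz":0,"jaw":0.1},
  {"wx":0,"wy":0,"wz":0,"tx":0,"ty":-0.1,"tz":0,"jaw":0.1},
  {"wx":0,"wy":0,"wz":0,"tx":0,"ty":-0.1,"tz":0,"jaw":0.1},
])

```text
time: 15.3
position: [0.5411, 0.111, 0.163]
tool_rot: [3.13, -0.273, 0.0]
ft_force: [3.5, -2.9, -0.0]
grip_width: 0.018
```

```bash
python3 look.py w11.png;python3 look.py w11.png
```

```text
15.35 [0.541  0.1112 0.1629] F tool [3.41 1.45 0.36] M [-0.414  0.918 -0.027] 0.0178
15.4 [0.5411 0.1112 0.1629] F tool [3.72 1.89 0.64] M [-0.313  0.933 -0.109] 0.018
```

>>> send_rows([
  {"wx":0,"wy":0,"wz":0,"tx":0,"ty":-0.1,"tz":0,"jaw":0.1},
  {"wx":0,"wy":0,"wz":0,"tx":0,"ty":-0.1,"tz":0,"jaw":0.1},
  {"wx":0,"wy":0,"wz":0,"tx":0,"ty":-0.1,"tz":0,"jaw":0.1},
  {"wx":0,"wy":0,"wz":0,"tx":0,"ty":-0.1,"tz":0,"jaw":0.1},
])

```text
time: 15.9
position: [0.5418, 0.115, 0.1629]
tool_rot: [3.13, -0.273, 0.0]
ft_force: [2.9, -2.7, -1.1]
grip_width: 0.0178
```

>>> send_rows([
  {"wx":0,"wy":0,"wz":0,"tx":0,"ty":-0.1,"tz":0,"jaw":0.1},
  {"wx":0,"wy":0,"wz":0,"tx":0,"ty":-0.1,"tz":0,"jaw":0.1},
  {"wx":0,"wy":0,"wz":0,"tx":0,"ty":-0.1,"tz":0,"jaw":0.1},
])

```text
time: 16.27
position: [0.5423, 0.118, 0.1629]
tool_rot: [3.13, -0.273, -0.0]
ft_force: [2.7, -1.7, -0.7]
grip_width: 0.0176
```

>>> send_rows([
  {"wx":0,"wy":0,"wz":0,"tx":0,"ty":-0.1,"tz":0,"jaw":0.1},
  {"wx":0,"wy":0,"wz":0,"tx":0,"ty":-0.1,"tz":0,"jaw":0.1},
])

```text
time: 16.52
position: [0.5426, 0.1198, 0.1629]
tool_rot: [3.13, -0.273, -0.0]
ft_force: [3.4, -3.0, -1.7]
grip_width: 0.0176
```

```bash
python3 look.py w12.png;python3 look.py w12.png; python3 -c "
import cv2
s=cv2.imread('pics/w12.png');cv2.imwrite('pics/z13.png',cv2.resize(s[235:325,130:330],None,fx=4,fy=6,interpolation=cv2.INTER_CUBIC))"
```

```text
16.575 [0.5426 0.12   0.1629] F tool [2.53 1.99 1.97] M [-0.548  0.975 -0.068] 0.0179
16.625 [0.5426 0.12   0.1629] F tool [3.01 1.43 1.21] M [-0.426  0.867 -0.108] 0.0181
```

View pics/z13.png

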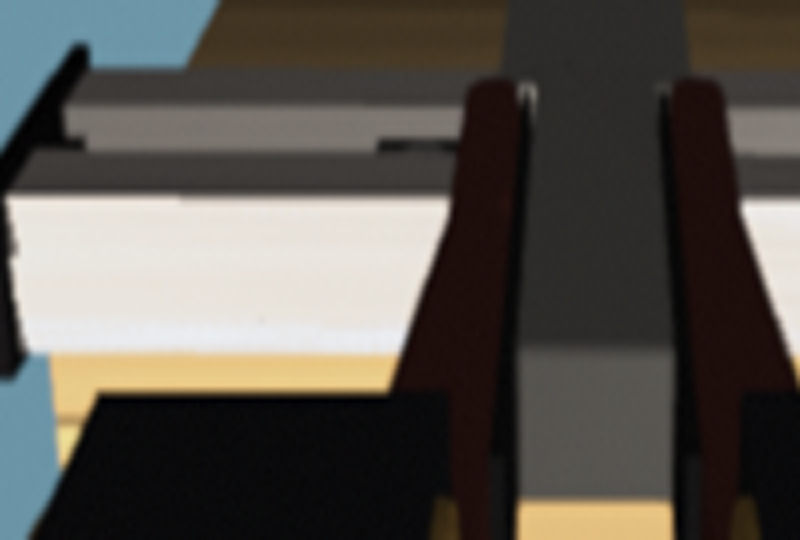

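>>> send_rows([
  {"wx":0,"wy":0,"wz":0,"tx":0,"ty":-0.05,"tz":0,"jaw":0.1},
  {"wx":0,"wy":0,"wz":0,"tx":0,"ty":-0.05,"tz":0,"jaw":0.1},
])

```text
time: 16.88
position: [0.5427, 0.1208, 0.1629]
tool_rot: [3.13, -0.273, -0.0]
ft_force: [2.6, -4.0, -0.5]
grip_width: 0.0179
```

>>> send_rows([
  {"wx":0,"wy":0,"wz":0,"tx":0,"ty":-0.05,"tz":0,"jaw":0.1},
  {"wx":0,"wy":0,"wz":0,"tx":0,"ty":-0.05,"tz":0,"jaw":0.1},
])

```text
time: 17.12
position: [0.543, 0.1218, 0.1629]
tool_rot: [3.13, -0.273, 0.0]
ft_force: [2.2, -2.6, -1.2]
grip_width: 0.0177
```

>>> send_rows([
  {"wx":0,"wy":0,"wz":0,"tx":0,"ty":-0.05,"tz":0,"jaw":0.1},
  {"wx":0,"wy":0,"wz":0,"tx":0,"ty":-0.05,"tz":0,"jaw":0.1},
])

```text
time: 17.38
position: [0.5431, 0.1228, 0.1629]
tool_rot: [3.13, -0.273, 0.0]
ft_force: [3.4, -2.5, -1.5]
grip_width: 0.0178
```

>>> send_rows([
  {"wx":0,"wy":0,"wz":0,"tx":0,"ty":-0.05,"tz":0,"jaw":0.1},
  {"wx":0,"wy":0,"wz":0,"tx":0,"ty":-0.05,"tz":0,"jaw":0.1},
])

```text
time: 17.62
position: [0.5432, 0.1232, 0.1629]
tool_rot: [3.129, -0.274, -0.0]
ft_force: [2.9, -5.0, 1.1]
grip_width: 0.0179
```

>>> send_rows([
  {"wx":0,"wy":0,"wz":0,"tx":0,"ty":-0.05,"tz":0,"jaw":0.1},
  {"wx":0,"wy":0,"wz":0,"tx":0,"ty":-0.05,"tz":0,"jaw":0.1},
])

```text
time: 17.88
position: [0.5433, 0.1234, 0.1629]
tool_rot: [3.127, -0.274, -0.001]
ft_force: [1.9, -8.5, 2.3]
grip_width: 0.0181
```

>>> send_rows([
  {"wx":0,"wy":0,"wz":0,"tx":0,"ty":-0.05,"tz":0,"jaw":0.1},
])

```text
time: 18.0
position: [0.5433, 0.1234, 0.1629]
tool_rot: [3.127, -0.274, -0.001]
ft_force: [2.1, -7.1, 2.1]
grip_width: 0.0177
```

>>> send_rows([
  {"wx":0,"wy":0,"wz":0,"tx":0,"ty":-0.05,"tz":0,"jaw":0.1},
])

```text
time: 18.12
position: [0.5434, 0.1236, 0.1629]
tool_rot: [3.126, -0.275, -0.001]
ft_force: [1.5, -8.4, 2.2]
grip_width: 0.0176
```

>>> send_rows([
  {"wx":0,"wy":0,"wz":0,"tx":0,"ty":-0.05,"tz":0,"jaw":0.1},
])

```text
time: 18.25
position: [0.5434, 0.1236, 0.1628]
tool_rot: [3.126, -0.275, -0.002]
ft_force: [0.1, -9.6, 4.0]
grip_width: 0.0177
```

>>> send_rows([
  {"wx":0,"wy":0,"wz":0,"tx":0,"ty":-0.05,"tz":0,"jaw":0.1},
])

```text
time: 18.38
position: [0.5434, 0.1237, 0.1628]
tool_rot: [3.125, -0.275, -0.002]
ft_force: [0.2, -10.2, 4.5]
grip_width: 0.0178
```

```bash
python3 look.py w13.png;python3 look.py w13.png;python3 look.py w13.png
```

```text
18.425 [0.5434 0.1237 0.1628] F tool [ 2.89  9.81 -4.41] M [-2.616  0.708 -0.219] 0.018
18.475 [0.5434 0.1237 0.1628] F tool [ 3.4  10.84 -2.55] M [-2.59   0.636 -0.198] 0.0176
18.525 [0.5434 0.1237 0.1629] F tool [ 1.97 10.54 -2.65] M [-2.633  0.627 -0.221] 0.0179
```

>>> send_rows([
  {"wx":0,"wy":0,"wz":0,"tx":0,"ty":-0.03,"tz":0,"jaw":0.1},
  {"wx":0,"wy":0,"wz":0,"tx":0,"ty":0,"tz":0,"jaw":0.1},
  {"wx":0,"wy":0,"wz":0,"tx":0,"ty":0,"tz":0,"jaw":0.1},
  {"wx":0,"wy":0,"wz":0,"tx":0,"ty":0,"tz":0,"jaw":0.1},
  {"wx":0,"wy":0,"wz":0,"tx":0,"ty":0,"tz":0,"jaw":0.1},
  {"wx":0,"wy":0,"wz":0,"tx":0,"ty":0,"tz":0,"jaw":0.1},
])

```text
time: 19.27
position: [0.5434, 0.1237, 0.1629]
tool_rot: [3.125, -0.276, -0.002]
ft_force: [0.2, -10.8, 2.4]
grip_width: 0.0181
```

```bash
python3 look.py w13.png;python3 look.py w14.png;python3 look.py w14.png
```

```text
19.325 [0.5434 0.1237 0.1629] F tool [ 3.4  10.78 -4.3 ] M [-2.756  0.645 -0.209] 0.0177
19.375 [0.5434 0.1237 0.1629] F tool [ 1.94 11.16 -3.61] M [-2.758  0.628 -0.157] 0.018
19.425 [0.5434 0.1237 0.1628] F tool [ 2.67 11.41 -3.81] M [-2.709  0.627 -0.233] 0.0179
```

View pics/w14.png

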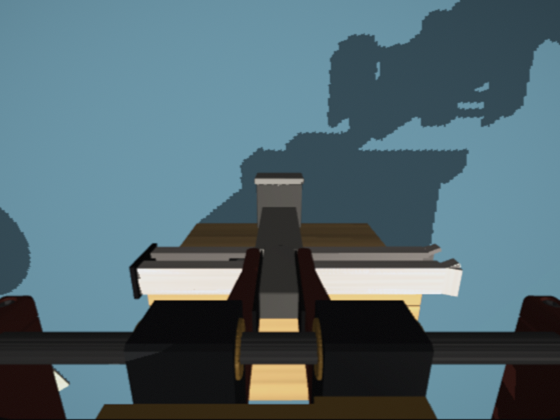

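>>> send_rows([
  {"wx":0,"wy":0,"wz":0,"tx":0,"ty":0.05,"tz":0,"jaw":0.1},
  {"wx":0,"wy":0,"wz":0,"tx":0,"ty":0.05,"tz":0,"jaw":0.1},
  {"wx":0,"wy":0,"wz":0,"tx":0,"ty":0.05,"tz":0,"jaw":0.1},
  {"wx":0,"wy":0,"wz":0,"tx":0,"ty":0,"tz":0,"jaw":0.1},
])

```text
time: 19.92
position: [0.5433, 0.1236, 0.1629]
tool_rot: [3.127, -0.275, -0.001]
ft_force: [1.8, -6.9, 2.1]
grip_width: 0.0178
```

```bash
python3 look.py w15.png;python3 look.py w15.png
```

```text
19.975 [0.5433 0.1236 0.1629] F tool [ 2.81  7.47 -1.67] M [-1.943  0.733 -0.153] 0.0177
20.025 [0.5433 0.1235 0.1629] F tool [ 3.14  7.92 -2.41] M [-1.973  0.782 -0.132] 0.0178
```

>>> send_rows([
  {"wx":0,"wy":0,"wz":0,"tx":0,"ty":0.05,"tz":0,"jaw":0.1},
  {"wx":0,"wy":0,"wz":0,"tx":0,"ty":0.03,"tz":0,"jaw":0.1},
  {"wx":0,"wy":0,"wz":0,"tx":0,"ty":0,"tz":0,"jaw":0.1},
])

```text
time: 20.4
position: [0.5433, 0.1235, 0.1629]
tool_rot: [3.128, -0.274, -0.001]
ft_force: [2.3, -6.7, 1.2]
grip_width: 0.018
```

```bash
python3 look.py w15.png;python3 look.py w15.png
```

```text
20.45 [0.5433 0.1235 0.1629] F tool [ 3.11  5.96 -1.1 ] M [-1.512  0.766 -0.142] 0.0178
20.5 [0.5433 0.1235 0.1629] F tool [ 2.38  5.83 -0.53] M [-1.51   0.829 -0.197] 0.0181
```

>>> send_rows([
  {"wx":0,"wy":0,"wz":0,"tx":0,"ty":0,"tz":0,"jaw":0.3},
  {"wx":0,"wy":0,"wz":0,"tx":0,"ty":0,"tz":0,"jaw":0.5},
  {"wx":0,"wy":0,"wz":0,"tx":0,"ty":0,"tz":0,"jaw":0.5},
  {"wx":0,"wy":0,"wz":0,"tx":0,"ty":0,"tz":0,"jaw":0.5},
  {"wx":0,"wy":0,"wz":0,"tx":0,"ty":0,"tz":0,"jaw":0.5},
])

```text
time: 21.12
position: [0.5434, 0.1249, 0.1629]
tool_rot: [-3.13, 0.273, 0.0]
ft_force: [0.2, -0.1, 0.2]
grip_width: 0.044
```

```bash
python3 look.py w16.png
```

```text
21.175 [0.5434 0.1249 0.1629] F tool [ 0.07  0.17 -0.71] M [ 0.102 -0.02   0.003] 0.044
```

View pics/w16.png

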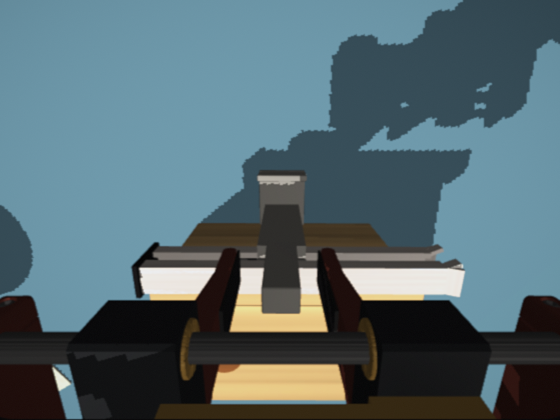

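The carrier stays put when let go. The tab is at about (282,300), clear of both fingers. I'll withdraw straight up and check.

>>> send_rows([
  {"wx":0,"wy":0,"wz":0,"tx":0,"ty":0,"tz":-1.0,"jaw":0.5},
  {"wx":0,"wy":0,"wz":0,"tx":0,"ty":0,"tz":-2.0,"jaw":0.5},
  {"wx":0,"wy":0,"wz":0,"tx":0,"ty":0,"tz":-2.5,"jaw":0.5},
  {"wx":0,"wy":0,"wz":0,"tx":0,"ty":0,"tz":-2.5,"jaw":0.5},
  {"wx":0,"wy":0,"wz":0,"tx":0,"ty":0,"tz":-2.5,"jaw":0.5},
  {"wx":0,"wy":0,"wz":0,"tx":0,"ty":0,"tz":-1.0,"jaw":0.5},
  {"wx":0,"wy":0,"wz":0,"tx":0,"ty":0,"tz":0,"jaw":0.5},
])

```text
time: 22.05
position: [0.5437, 0.1249, 0.2785]
tool_rot: [-3.129, 0.273, -0.002]
ft_force: [-0.3, 0.6, 0.2]
grip_width: 0.0439
```

```bash
python3 look.py w17.png; python3 - <<'E'
from h import *
_,s=cap('side','s17.png')
a=cv2.imread('pics/w17.png')
o=np.zeros((560,800,3),np.uint8)
o[:420,:560]=0
w=cv2.resize(a[150:330,140:420],None,fx=1.45,fy=1.45*1.5,interpolation=cv2.INTER_CUBIC)
o[:w.shape[0],:w.shape[1]]=w
b=cv2.resize(s[150:300,180:280],None,fx=3.7,fy=3.7,interpolation=cv2.INTER_CUBIC);o[:b.shape[0],420:420+b.shape[1]]=b
cv2.imwrite('pics/z17.png',o)
E
```

```text
22.1 [0.5433 0.1247 0.2776] F tool [ 0.26 -0.04  0.07] M [ 0.005 -0.038  0.02 ] 0.044
```

View pics/w17.png

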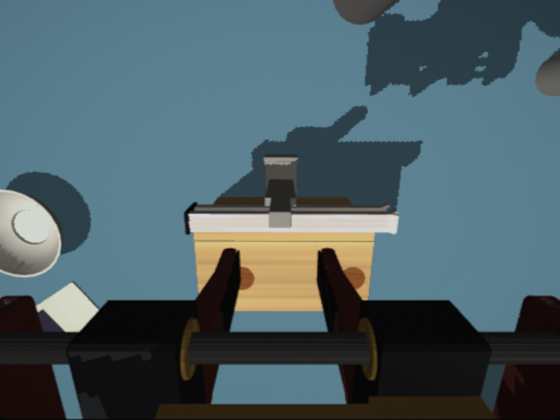

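View pics/z17.png

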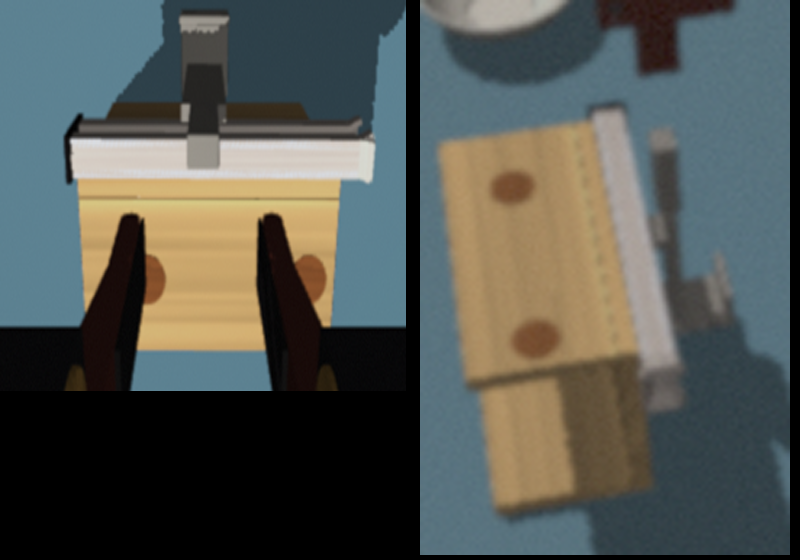

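```bash
python3 - <<'E'
from h import *
np.set_printoptions(precision=2,suppress=True)
a=cv2.imread('pics/w17.png');cv2.imwrite('pics/z18.png',cv2.resize(a[148:238,250:315],None,fx=8,fy=6.5,interpolation=cv2.INTER_CUBIC))
a=cv2.imread('pics/w14.png');cv2.imwrite('pics/z19.png',cv2.resize(a[165:325,235:325],None,fx=6,fy=3.7,interpolation=cv2.INTER_CUBIC))
E
```

```text
(no output)
```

View pics/z18.png

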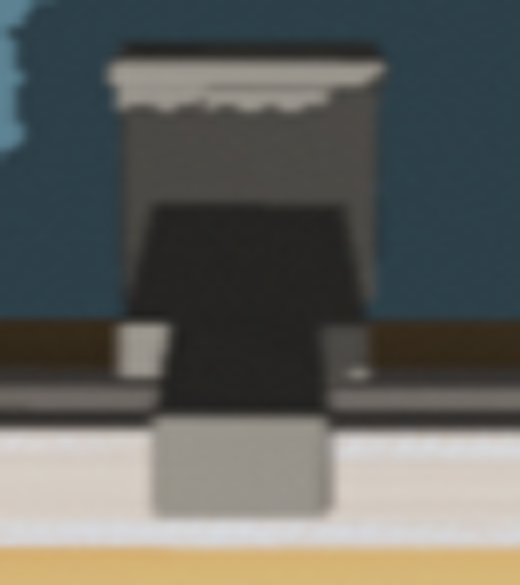

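View pics/z19.png

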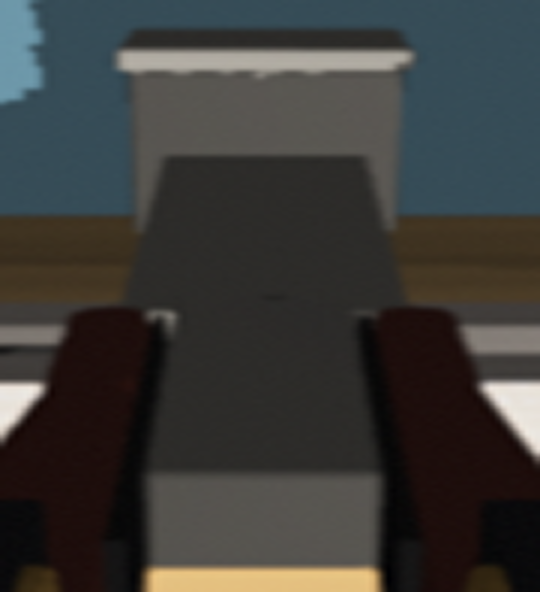

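```bash
python3 - <<'E'
from h import *
W=vision.camera_model('wrist');st=manip.get_state();print(st['position'])
th=np.radians(9.97);u=np.array([np.sin(th),np.cos(th),0])
s=lambda p:1000*(p@u-np.array([.50375,.02065,0])@u)
q=lambda x,y:(250+(x+.5)/8-.5,148+(y+.5)/6.5-.5)
for n,(x1,x2,y,z) in dict(tab=(152,330,420,.202),tabn=(152,328,515,.202),foot=(108,386,65,.084)).items():
    print(n,s(onz(W,q(x1,y),z)),s(onz(W,q(x2,y),z)),(s(onz(W,q(x1,y),z))+s(onz(W,q(x2,y),z)))/2)
print('TCP at contact',s(np.array([.5433,.1235,0])),'now',s(st['position']))
E
```

```text
[0.54303873 0.12461122 0.27710854]
tab 117.03720997745467 99.48222713881393 108.2597185581343
tabn 117.16409348198526 99.54704001385885 108.35556674792205
foot 126.46975207922145 87.48616421683474 106.9779581480281
TCP at contact 108.14420559830575 now 109.19341196117564
```

```bash
python3 - <<'E'
import cv2
a=cv2.imread('pics/w16.png');cv2.imwrite('pics/z20.png',cv2.resize(a[165:325,235:325],None,fx=6,fy=3.7,interpolation=cv2.INTER_CUBIC))
E
```

```text
(no output)
```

View pics/z20.png

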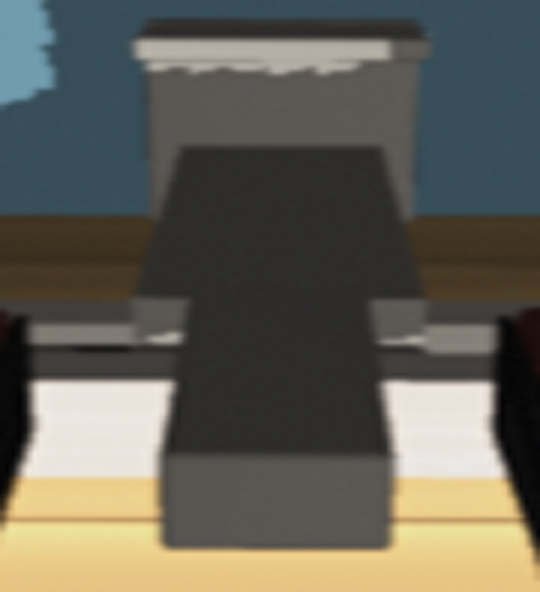

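```bash
python3 - <<'E'
from h import *
A=cv2.imread('pics/w14.png',0).astype(np.float32)
for f in ('w13','w15','w16'):
  B=cv2.imread(f'pics/{f}.png',0).astype(np.float32)
  out=[]
  for (x0,x1,y0,y1) in ((120,215,238,300),(330,470,238,300),(245,265,205,214),(295,312,205,214),(250,310,168,184)):
    t=A[y0:y1,x0:x1]
    w=cv2.createHanningWindow(t.shape[::-1],cv2.CV_32F) if min(t.shape)>1 else None
    d,r=cv2.phaseCorrelate(t,B[y0:y1,x0:x1],w);out.append((round(d[0],2),round(d[1],2),round(r,2)))
  print(f,out)
# edge positions by gradient, row-averaged
def edges(f,y0,y1,x0,x1):
  B=cv2.imread(f'pics/{f}.png',0)[y0:y1,x0:x1].astype(float).mean(0);g=np.abs(np.diff(B));i=g.argmax()
  w=g[max(0,i-2):i+3];return round(x0+.5+max(0,i-2)+(w*np.arange(len(w))).sum()/w.sum(),2)
for f in ('w14','w15','w16'):
  print(f,'cap',edges(f,275,285,125,160),'flare',edges(f,270,285,425,475),'shoulderL',edges(f,238,243,250,265),'R',edges(f,238,243,292,312))
E
```

```text
w13 [(0.03, 0.0, 0.95), (-0.04, 0.07, 0.95), (0.17, 0.31, 0.94), (-0.01, 0.43, 1.03), (0.08, 0.19, 0.87)]
w15 [(-0.24, -0.31, 0.98), (-0.07, 0.28, 1.05), (0.86, 0.0, 1.12), (-0.13, 0.34, 1.17), (0.64, -0.16, 0.32)]
w16 [(2.12, -0.51, 0.95), (2.36, 0.43, 0.7), (3.3, 0.48, 0.36), (1.49, 0.39, 1.01), (11.13, -1.7, 0.41)]
w14 cap 137.95 flare 460.67 shoulderL 255.72 R 301.39
w15 cap 137.79 flare 460.54 shoulderL 255.75 R 301.25
w16 cap 140.23 flare 463.2 shoulderL 257.68 R 304.47
```

```bash
python3 -c "
from workcell import manip
print(manip.finish_job())"
```

```text
the job is handed in; nothing more can be done
None
```

The hook carrier is on the rail, pressed home against the stop, let go and hanging there. The job was handed in at about 22 s on the robot's clock.

**What I did**
- I gripped the carrier by its tab and lined its head up with the channel to about 0.1 mm in the wrist picture.
- It went through the flared mouth without contact. Sliding then met about 2 N of drag from the brake strip.
- It met the rigid stop about 127 mm inside the mouth, where the pictures had put it.
- I pressed with 10 to 11 N along the rail for about 1 s, which is about 8 to 9 N on the stop after the drag. I then eased off to 6 N, opened the jaws and lifted clear.

**Last checks**
- **Carrier position:** between the press and the release, its shoulder moved less than 0.1 mm against the rail in the wrist pictures. A rougher calculation from tab and foot positions suggested the head may have backed off by up to 0.5 mm, which is about the limit of that measurement.
- **Upright:** the carrier hangs upright apart from the small sag expected and a lean of about half a degree along the rail.
- **Robot clear:** the wrist force read about zero after lifting.
- **Beaker, dish and mug:** the arm never went near them, but I did not measure their positions again.
- **Pin:** its travel cannot be read directly, so "fully in" rests on the contact force and on the carrier not having moved.

My first two move calls were refused because each row has to list every value. Nothing moved on those calls.

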